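# Hover a cover plate over an open junction box

### The job

A sample bottle has been left standing in the open junction box: take it out first and stand it upright on the table, clear of the box. Then pick up the cover plate by its handle and hold it level about 10 mm above the box, without ever touching the box with it, so that all four plate holes are lined up over the four threaded corner holes and screws could be started (either way round will do). Finish while still holding the plate hovering there, keep still, and leave the other things on the table where they are.

Things in the scene. Friction and masses are not known exactly. Their poses are not given: they have to be found in the camera images.
- housing: Open-topped aluminium junction box fixed to the table, 110 (its x) x 150 (its y) x 60 mm high, walls 4 mm, inner floor 10.5 mm above the table; origin under its centre on the table, z up. A row of grey terminals lies inside along the +x wall (top 37 mm above the table); a cable gland sticks out 18 mm from the +x wall. A round 18 mm boss with a threaded 6 mm hole stands in each corner, flush with the rim.
- housing_centre (a point): Centre of the box's open top, at rim height (60 mm above the table); axes as the box.
- thread0 (a point): Mouth of the threaded hole at box x = +42 mm, y = +62 mm, at rim height (60 mm above the table).
- thread1 (a point): Mouth of the threaded hole at box x = -42 mm, y = +62 mm, at rim height (60 mm above the table).
- thread2 (a point): Mouth of the threaded hole at box x = -42 mm, y = -62 mm, at rim height (60 mm above the table).
- thread3 (a point): Mouth of the threaded hole at box x = +42 mm, y = -62 mm, at rim height (60 mm above the table).
- cover: Loose grey-painted metal cover plate, 110 (its x) x 150 (its y) x 4 mm, 0.18 to 0.29 kg, lying flat on the table with a dark steel bow handle on top; origin at the centre of its underside, z up. The handle's bar runs along the plate's y over the centre of gravity: 78 mm long, 12 mm wide (along x), 16 mm high, from 28 to 44 mm above the underside; its two feet leave 58 mm free between them.
- cover_grip (a point): Centre of the cover's handle bar, 36 mm above the plate's underside; axes as the plate.
- hole0 (a point): Centre of the 14 mm through hole at plate x = +42 mm, y = +62 mm, on the underside of the plate. Hole pattern equals that of the box's threaded holes, so it also fits turned by half a turn.
- hole1 (a point): Centre of the 14 mm through hole at plate x = -42 mm, y = +62 mm, on the underside of the plate. Hole pattern equals that of the box's threaded holes, so it also fits turned by half a turn.
- hole2 (a point): Centre of the 14 mm through hole at plate x = -42 mm, y = -62 mm, on the underside of the plate. Hole pattern equals that of the box's threaded holes, so it also fits turned by half a turn.
- hole3 (a point): Centre of the 14 mm through hole at plate x = +42 mm, y = -62 mm, on the underside of the plate. Hole pattern equals that of the box's threaded holes, so it also fits turned by half a turn.
- bottle: Clear sample bottle with a black screw cap, closed, 102 mm high, about 0.25 kg; origin at the centre of its foot, z up. Starts upright on the inner floor of the box.
- bottle_mid (a point): The bottle's axis, half-way up (51 mm above its foot). The body is 50 mm in diameter up to 75 mm; the fixed cap is 29 mm in diameter from 75 to 102 mm above the foot, and stands well above the rim of the box.
- tape_mid (a point): Roll of masking tape lying flat, 98 mm across, 25 mm high, near the front middle of the table; centre, half-way up. Leave alone. A label-fixture bench stands fixed in the middle, from 0.48 m ahead of the robot, with a bottle on it that reaches 0.23 m high; between it and the front edge, to the left (+y) of the tape, the table is free.
- cards_mid (a point): Banded pack of label cards, 76 x 105 x 29 mm, on the left; centre, half-way up. Leave alone.
- driver: Black-handled screwdriver lying on the table on the right. Leave alone. Origin on its underside.
Not all that is in view belongs to the job. Leave any blue look-alike of the bottle alone.

How it is judged:
By the outcome, as a careful person would: the job done as asked, in the order asked, and still so for the second after the job is handed in, while the arm keeps its last pose, push and grip.
It also fails if it takes over 59 s, if anything falls off the work surface, if the arm or the gripper's body presses on something with over 40 N, if the wrist force passes 120 N, or if a joint passes its speed limit or range.

### The arm

A 7-joint arm with a two-finger parallel gripper is mounted at the origin on a cart in front of the work surface, level with it; the furniture and walls round the work are solid. World frame = base frame: x ahead of the robot, y to its left, z up, the work surface at z = 0. Lengths are in mm, angles in rad, forces in N, time in s.
With the tool pointing down it reaches from about 350 to 900 mm from the base axis. Payload 8.1 kg.
Tool frame: the origin (TCP) lies between the finger pads; the fingertips stand 25 mm ahead of it and the grasp point (between the pads) lies 6 mm ahead of it; z points along the fingers, y is the line along which they close (so a half turn about z gives the same grasp; the last joint's range is limited). The gripper opens to 85 mm and grips with 20 to 120 N. Pads are 22 mm wide; open, the fingers measure 114 mm over their backs; the gripper's body (76 mm by 85 mm) begins 54 mm behind the grasp point. The pads swing forward as they close: fully open they stand 13 mm farther back than shut.
Start: joints at [-1.334, 0.434, 0.025, 1.573, -0.012, 1.134, -0.075], TCP at [208.338, 589.267, 256.323] pointing down, gripper open.
Joint ranges: [-2.62, 2.62], [-0.44, 2.09], [-1.27, 1.32], [0.08, 2.57], [-1.32, 4.46], [0.12, 2], [-2.74, 2.74]. Speed limits (rad/s): [2.22, 2.22, 3.01, 3.01, 3.14, 3.14, 3.14].

### API

Orientations are given as a rotation vector (axis times angle).
In Python, from bench import arm gives the robot as it stands. Calls block until the motion is done:
- arm.goto(position, orientation): joint-space move of the TCP to a pose.
- arm.line_to(position, feed=150, rotation=None): straight line of the TCP; rotation=None keeps the orientation; feed is the mean speed in mm/s.
- arm.movej(angles): joint-space move.
- arm.open_gripper() and arm.grasp(): open the fingers fully, or close them until they stop; the grip force is fixed at half the most.
- arm.wait(seconds).
- arm.inverse_kinematics(position, orientation): joint angles nearest the present ones, or None.
- arm.read_camera(name): name is "side" or "top" or "wrist"; returns the picture (420x560x3 uint8, red, green, blue); there is no depth.
- arm.camera_info(name): a dict with "vertical_fov" (degrees; the focal length in pixels is half the picture's height over the tangent of half this angle, whatever the lens; pixels are square), "cx", "cy" (the principal point, pixels), "rvec" (rotation vector, rad) and "tvec" (3), from world to camera coordinates, as OpenCV has them. Camera axes: x right, y down, z forward; pixel columns grow to the right and rows downward; lengths in mm; the calibration is good to about 2 mm. A picture is of the moment at which its call begins: read the wrist's pose just before it. camera_info takes no time and is no camera call; for the wrist camera it gives the pose at the moment of the call.
A pose or a line that the arm cannot do raises arm.MotionError and nothing moves.
- arm.hand_in(): hands the job in; it is judged then, once.
Trained networks look in the newest picture that a camera, given by its name, has taken for a name from the list of things; names that differ only in an ending like _2 or _b are one class to them, and where a whole thing is asked for, a point or a joint stands for the part that bears it (a point fixed in the world has none). Each returns a list of dicts, best first, with "conf" (0 to 1); they miss things now and then, are a little off and sometimes report something else, mostly with a low value. They report only what shows in the picture. A call takes as long as a camera call. They do not tell look-alikes from the thing itself.
- arm.search_frame(camera, name): "bbox" ([left, top, width, height] in pixels, round what is visible of it).
- arm.cut_out(camera, name): "region" (420x560 bool, what is visible of it) and "bbox" ([left, top, width, height] in pixels, round what is visible of it).
- arm.landmark_of(camera, name): "uv" ([column, row] in pixels: a listed point, or the origin of a listed thing).
Readings, each from a call of its own:
- arm.get_clock(): time.
- arm.get_joints(): joint angles.
- arm.get_qd(): joint speeds.
- arm.get_joint_efforts(): joint torques, N m.
- arm.get_eef_pos(): TCP position.
- arm.get_orientation(): TCP orientation.
- arm.get_ft_force(): force on the tool from outside, world axes, zero at the start.
- arm.get_wrist_torque(): the same for the moment, N m.
- arm.get_gripper_width(): opening from 0.0 (shut) to 1.0 (fully open).
- arm.get_grasp_force(): force on a finger pad.
Only numpy, scipy, OpenCV 4.12 (cv2) and the standard library are available. Lean on these libraries where they do the work, as an engineer would, in place of code of your own. Each camera call takes 0.05 s, during which the arm holds its last target. There are 200 camera calls.

## Working session

There is one attempt and no reset: what is moved stays moved. The work goes in short steps, each a Python script; the robot and the scene stay as the last script left them, time stands still between calls to the robot, and variables do not carry over. Pictures are saved under pics/ and viewed, at most 10 in all, crops included, and the job is handed in when it is done.

```bash
mkdir -p pics; ls
cat > h.py <<'E'
import numpy as np, cv2
from scipy.spatial.transform import Rotation as R
from bench import arm
def cam(n):
    c=arm.camera_info(n); f=210/np.tan(np.radians(c["vertical_fov"])/2)
    return f,c["cx"],c["cy"],R.from_rotvec(np.ravel(c["rvec"])).as_matrix(),np.ravel(c["tvec"]).astype(float),c
def ray(n,uv,C=None):
    f,cx,cy,Rm,t,_=C or cam(n)
    return -Rm.T@t, Rm.T@np.array([(uv[0]-cx)/f,(uv[1]-cy)/f,1.])
def onz(n,uv,z,C=None):
    o,d=ray(n,uv,C); return o+d*(z-o[2])/d[2]
def proj(n,p,C=None):
    f,cx,cy,Rm,t,_=C or cam(n); q=Rm@np.asarray(p,float)+t
    return np.array([f*q[0]/q[2]+cx,f*q[1]/q[2]+cy])
def save(n,name,img=None):
    img=arm.read_camera(n) if img is None else img
    cv2.imwrite("pics/"+name,img[...,::-1]); return img
E
python3 - <<'E'
from h import *
np.set_printoptions(precision=1,suppress=True)
Z=dict(housing_centre=60,thread0=60,thread1=60,thread2=60,thread3=60,cover_grip=36,hole0=0,hole1=0,hole2=0,hole3=0,bottle_mid=61.5,tape_mid=12.5,cards_mid=14.5,driver=0)
ims=[]
for n in("top","side"):
    ims.append(save(n,n+"0.png")); print(n,arm.camera_info(n))
    C=cam(n)
    for k,z in Z.items():
        for r in arm.landmark_of(n,k)[:2]:
            print(k,np.array(r["uv"]),round(r["conf"],2),onz(n,r["uv"],z,C)[:2])
print(arm.get_orientation(),arm.get_clock(),arm.get_eef_pos())
w=arm.camera_info("wrist");print(w)
cv2.imwrite("pics/both.png",cv2.resize(np.vstack(ims),(560,840))[...,::-1])
E
```

```text
pics
top {'vertical_fov': 50.25755678256325, 'cx': 278.2993741788081, 'cy': 202.67283474233125, 'rvec': array([ 2.1, -2.1,  0.2]), 'tvec': array([ -20.1,  517.2, 1731.2])}
housing_centre [359.1 220.7] 0.59 [ 446.5 -329.5]
thread0 [349.7 227.8] 0.97 [ 418.5 -292.6]
thread0 [375.5 231.5] 0.96 [ 405.1 -392.1]
thread1 [349.7 227.8] 0.97 [ 418.5 -292.6]
thread1 [375.5 231.5] 0.96 [ 405.1 -392.1]
thread2 [349.7 227.8] 0.97 [ 418.5 -292.6]
thread2 [375.5 231.5] 0.96 [ 405.1 -392.1]
thread3 [349.7 227.8] 0.97 [ 418.5 -292.6]
thread3 [375.5 231.5] 0.96 [ 405.1 -392.1]
cover_grip [209.6 217.3] 0.91 [456.9 256.2]
hole0 [227.7 212.1] 0.86 [483.2 189.6]
hole0 [196.6 233.1] 0.79 [397. 312.]
hole1 [227.7 212.1] 0.86 [483.2 189.6]
hole1 [196.6 233.1] 0.79 [397. 312.]
hole2 [227.7 212.1] 0.86 [483.2 189.6]
hole2 [196.6 233.1] 0.79 [397. 312.]
hole3 [227.7 212.1] 0.86 [483.2 189.6]
hole3 [196.6 233.1] 0.79 [397. 312.]
bottle_mid [354.  220.1] 0.66 [ 448.5 -309.5]
bottle_mid [332.9 178.2] 0.44 [ 613.8 -229. ]
tape_mid [298.4 227.2] 0.69 [423.6 -95.6]
cards_mid [154.6 229.9] 0.67 [406.7 477.4]
cards_mid
[... 888 characters left out ...]

hole1 [273.5 177. ] 0.8 [493.9 203. ]
hole2 [246.6 166.2] 0.83 [400.  290.8]
hole2 [273.5 177. ] 0.8 [493.9 203. ]
hole3 [246.6 166.2] 0.83 [400.  290.8]
hole3 [273.5 177. ] 0.8 [493.9 203. ]
bottle_mid [331.5 241.6] 0.8 [ 611.8 -227.7]
bottle_mid [286.4 268. ] 0.77 [ 452.2 -307.7]
tape_mid [266.3 230.6] 0.61 [421.9 -91.7]
tape_mid [274. 179.] 0.34 [491.8 175.5]
cards_mid [238.1 138.8] 0.84 [386.1 465.7]
cards_mid [266.3 233.3] 0.24 [ 419.7 -106.3]
driver [328.6 331.3] 0.73 [ 535.9 -506.4]
[ 0.5  3.1 -0. ] 1.5 [208.3 589.2 256.3]
{'vertical_fov': 60.34736706091772, 'cx': 277.78562144427514, 'cy': 208.26120052178234, 'rvec': array([-2.3, -1.7, -0.3]), 'tvec': array([-624.5,  -40.5,  380.3])}
```

View both.

Run:
```python
import cv2,numpy as np
t=cv2.imread("pics/top0.png");s=cv2.imread("pics/side0.png")
a=cv2.resize(t[130:300,120:440],(800,425),interpolation=cv2.INTER_CUBIC)
b=cv2.resize(s[110:380,200:420],(489,600),interpolation=cv2.INTER_CUBIC)
cv2.imwrite("pics/a.png",a);cv2.imwrite("pics/b.png",b)
```

```text
(no output)
```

View pics/a.png

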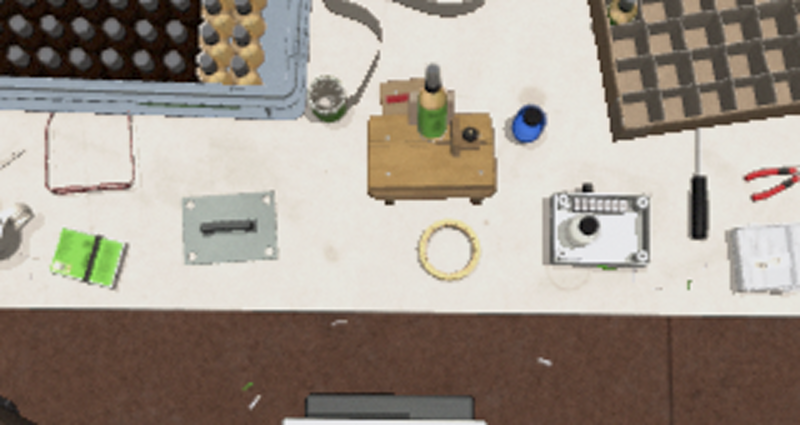

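View pics/side0.png

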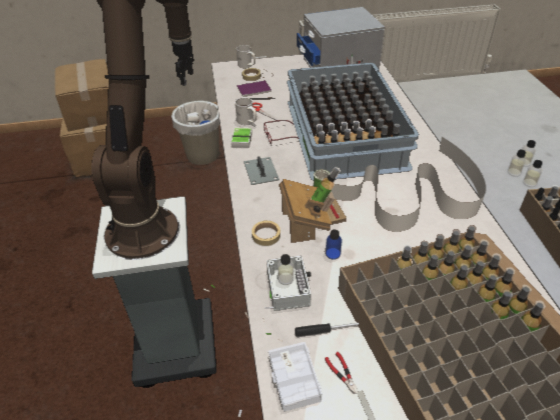

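Bottle candidates are the clear, black-capped one in the box (top 355,220; side 286,268) and the blue one by the bench (top 333,178; side 333,244). The clear one in the box is the job's bottle, and I'll confirm it from close by. The cover is at top (210,217). First I'll look at the cover, then at the box, with the wrist camera.

```bash
cat >> h.py <<'E'
def ori(yaw,s=1):
    "tool down, tool y along s*(plate x) at given yaw"
    y=s*np.array([np.cos(yaw),np.sin(yaw),0]); z=np.array([0,0,-1.]); x=np.cross(y,z)
    return R.from_matrix(np.c_[x,y,z]).as_rotvec()
def pts(n,k,z,C,m=.3):
    return [(np.round(r["uv"],1),round(r["conf"],2),np.round(onz(n,r["uv"],z,C)[:2],1)) for r in arm.landmark_of(n,k) if r["conf"]>m]
E
python3 - <<'E'
from h import *
np.set_printoptions(precision=2,suppress=True)
C=cam("wrist"); T=R.from_rotvec(arm.get_orientation())
print("cam in tool",T.inv().apply(-C[3].T@C[4]-arm.get_eef_pos()), "axis",T.inv().apply(C[3].T[:,2]), "img x in tool",T.inv().apply(C[3].T[:,0]))
for s in(1,-1):
    for p in((445,255,330),(445,255,42),(450,-310,330),(450,-335,112)):
        print(s,p,arm.inverse_kinematics(p,ori(0,s)))
E
```

```text
cam in tool [  80.35   -0.49 -117.65] axis [-0.31  0.    0.95] img x in tool [0. 1. 0.]
1 (445, 255, 330) [-0.99  0.19  0.45  1.76 -0.09  1.21 -0.52]
1 (445, 255, 42) [-0.86  0.56  0.32  2.07 -0.33  0.55 -0.3 ]
1 (450, -310, 330) [-0.2   0.33  0.97  1.71 -0.29  1.26  0.83]
1 (450, -335, 112) [-0.09  0.67  0.96  1.94 -0.71  0.91  1.24]
-1 (445, 255, 330) [-0.52  0.2  -0.13  1.72  0.03  1.22  2.49]
-1 (445, 255, 42) [-0.42  0.56 -0.28  2.04  0.27  0.58  2.26]
-1 (450, -310, 330) [-0.31  0.4   1.17  1.71 -0.38  1.29 -2.2 ]
-1 (450, -335, 112) [-0.17  0.78  1.15  1.95 -0.86  1.01 -1.76]
```

Run:
```python
from h import *
np.set_printoptions(precision=1,suppress=True)
t0=arm.get_clock()
def look(p,tag,ks):
    arm.goto(p,ori(0)); arm.wait(.2)
    C=cam("wrist"); im=save("wrist",tag+".png"); print(tag,arm.get_clock(),arm.get_joints())
    for k,z in ks:
        for r in pts("wrist",k,z,C): print(k,*r)
    return C
look((445,300,300),"w_cover",[("hole0",0),("cover_grip",36)])
arm.goto((440,20,330),ori(0))
look((450,-285,300),"w_box",[("thread0",60),("housing_centre",60),("bottle_mid",61.5)])
```

```text
w_cover 3.1583 [-1.   0.3  0.4  1.7 -0.1  1.2 -0.6]
hole0 [311.3 148. ] 0.97 [482.4 317.1]
hole0 [243.3 154.8] 0.97 [403.8 309. ]
hole0 [324.2 246.1] 0.74 [502.6 193.9]
hole0 [249.2 250. ] 0.6 [408.1 188.3]
cover_grip [282.4 213.1] 0.62 [449.1 250. ]
w_box 5.775 [-0.3  0.3  1.   1.8 -0.3  1.2  0.8]
thread0 [311.7 276. ] 0.96 [ 488.2 -400.1]
thread0 [320.8 164.6] 0.8 [ 493.3 -275. ]
thread0 [232.2 161.2] 0.75 [ 404.7 -271.8]
thread0 [242.7 275.8] 0.61 [ 411.7 -400.1]
housing_centre [273.8 225.2] 0.6 [ 446.2 -340. ]
bottle_mid [276.  199.5] 0.89 [ 448.5 -311.2]
bottle_mid [448.1 117.9] 0.82 [ 613.5 -229. ]
```

Run:
```python
import cv2,numpy as np
cv2.imwrite("pics/w2.png",np.hstack([cv2.resize(cv2.imread(f"pics/{n}.png")[:,80:480],(400,420)) for n in("w_cover","w_box")]))
```

```text
(no output)
```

View pics/w2.png

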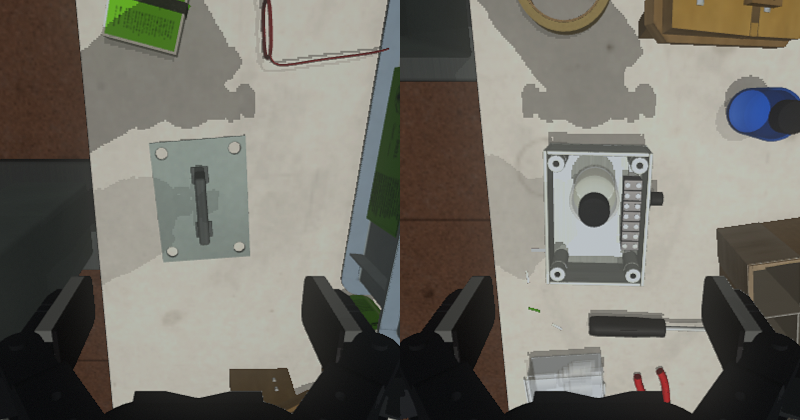

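The right half shows the clear bottle with its black cap in the box (full picture cap ≈274,209). The blue look-alike is off to the right, at ≈(450,115). So the clear one is confirmed. The left half shows the cover with its holes at about (241,154), (315,148), (252,252), (319,247). I'll grip the bottle by its cap.

Run:
```python
from h import *
np.set_printoptions(precision=1,suppress=True)
C=cam("wrist"); im=cv2.imread("pics/w_box.png")
m=(im[185:230,250:300].max(2)<60).astype(np.uint8)
n,l,s,c=cv2.connectedComponentsWithStats(m); i=1+np.argmax(s[1:,4]); uv=c[i]+[250,185]
print(s[i],uv,onz("wrist",uv,112.5,C),onz("wrist",uv,105,C))
p=onz("wrist",uv,110,C)[:2]; mid=np.array([448.5,-310.5]); print(p)
xy=(p+mid)/2 if np.linalg.norm(p-mid)<8 else None
print(xy)
if xy is not None:
    arm.goto((*xy,190),ori(0)); arm.line_to((*xy,114.5),feed=120)
    print(arm.get_ft_force()); arm.grasp(); arm.wait(.2)
    print(arm.get_gripper_width()*85,arm.get_grasp_force(),arm.get_ft_force())
    arm.line_to((*xy,124.5),feed=60); print(arm.get_ft_force(),arm.get_gripper_width()*85,arm.get_clock())
    C=cam("wrist"); save("wrist","w_grip.png")
```

```text
[  9   8  31  33 823] [273.8 209.1] [ 446.2 -305.8  112.5] [ 446.1 -308.3  105. ]
[ 446.2 -306.6]
[ 447.3 -308.6]
[ 0.1 -0.8  0.3]
27.28019980677726 58.7028694152832 [-1.   1.   5.4]
[ 1.3  0.1 -1.1] 27.151860446072213 8.3083
```

View pics/w_grip.png

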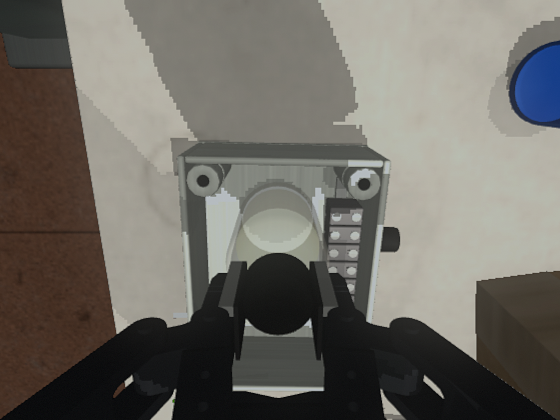

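The view shows the cap (≈278,293) between the pads and the bottle clear of the box floor. I'll carry it to the free spot.

Run:
```python
from h import *
np.set_printoptions(precision=1,suppress=True)
xy=np.array(arm.get_eef_pos())[:2]
arm.line_to((*xy,225),feed=150); print(arm.get_ft_force(),arm.get_gripper_width()*85)
arm.goto((405,60,225),ori(0)); arm.line_to((405,60,112),feed=130)
z=106
f0=np.array(arm.get_ft_force()); print(f0)
while z>101.5:
    z-=.75; arm.line_to((405,60,z),feed=25); f=np.array(arm.get_ft_force())
    if f[2]-f0[2]>2: break
print(z,f,arm.get_eef_pos(),arm.get_clock())
arm.open_gripper(); arm.wait(.2); arm.line_to((405,60,225),feed=150)
arm.goto((445,285,250),ori(0)); arm.wait(.2)
C=cam("wrist"); save("wrist","w_cover2.png")
for k,z in(("hole0",0),("cover_grip",36)):
    for r in pts("wrist",k,z,C): print(k,*r)
save("side","side1.png"); print(pts("side","bottle_mid",51,cam("side")),arm.get_clock())
s=cv2.imread("pics/side1.png")[140:340,200:400]; w=cv2.imread("pics/w_cover2.png")
cv2.imwrite("pics/c.png",np.hstack([cv2.resize(s,(300,300)),w[60:360,80:480]]))
```

```text
[-0.5 -0.4 -2.9] 26.53380548456929
[ 0.   0.3 -2. ]
103.75 [-4.2 -0.9 18. ] [405.1  60.  104.4] 12.4917
hole0 [235.7 143.1] 0.94 [402.2 312. ]
hole0 [248.3 254.8] 0.82 [411.5 187.8]
hole0 [316.2 134. ] 0.8 [483.4 320.9]
hole0 [327.2 248.4] 0.58 [499.5 195.5]
cover_grip [282.  210.7] 0.86 [448.7 251.8]
[(array([287.4, 287.1]), 0.74, array([ 443.6, -370.9])), (array([331.4, 242.8]), 0.58, array([ 613.2, -223.2]))] 15.6167
```

View pics/c.png

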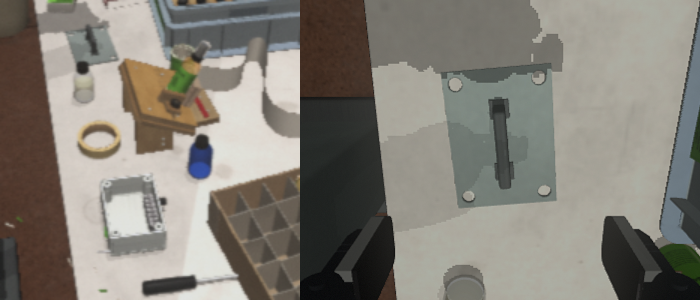

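The bottle stands upright on the table (left panel, ≈83,82). The cover lies free (right panel), with its holes at ≈(455,84), (539,77), (469,197), (544,190) and its handle at ≈(502,143). Next I'll fit its pose and grasp it.

```bash
cat >> h.py <<'E'
PAT=np.array([[42,62],[-42,62],[-42,-62],[42,-62]],float)
def fit(P,yaw0=0):
    "rigid fit of the pattern (order free, near yaw0) to 4 points -> centre, yaw, residuals"
    P=np.asarray(P,float); c=P.mean(0); a=R.from_euler("z",yaw0).as_matrix()[:2,:2]
    Q=np.array([min(P,key=lambda p:np.linalg.norm(p-c-a@q)) for q in PAT]); c=Q.mean(0); d=Q-c
    yaw=np.arctan2((PAT[:,0]*d[:,1]-PAT[:,1]*d[:,0]).sum(),(PAT*d).sum())
    a=R.from_euler("z",yaw).as_matrix()[:2,:2]; return c,yaw,d-PAT@a.T
E
cat > g.py <<'E'
from h import *
np.set_printoptions(precision=1,suppress=True)
C=cam("wrist"); g=cv2.imread("pics/w_cover2.png",0).astype(float); P=[]
for u,v in((235.7,143.1),(248.3,254.8),(316.2,134),(327.2,248.4)):
    u,v=int(round(u)),int(round(v)); w=g[v-12:v+13,u-12:u+13]
    m=(w>(np.median(w)+w.max())/2).astype(np.uint8)
    n,l,s,c=cv2.connectedComponentsWithStats(m)
    i=min(range(1,n),key=lambda i:np.linalg.norm(c[i]-12) if s[i,4]>25 else 99); P.append(onz("wrist",c[i]+[u-12,v-12],2,C)[:2]); print(c[i]+[u-12,v-12],s[i])
c,yaw,res=fit(P,.1); print(c,yaw,res)
E
python3 g.py
```

```text
[234.8 143.9] [  5   7  13  13 123]
[248.7 255.1] [ 8  8 10  9 73]
[318.4 138.8] [ 8 12 12 10 79]
[323.7 249.8] [ 3  9 12 10 88]
[448.5 254.1] 0.08061965645637524 [[-0.2 -1.5]
 [-0.4  0.2]
 [ 0.5  0.7]
 [ 0.   0.5]]
```

```bash
cat > b.py <<'E'
from h import *
np.set_printoptions(precision=1,suppress=True)
f,cx,cy,Rm,t,_=cam("wrist"); Tw=R.from_rotvec(arm.get_orientation())
o=Tw.inv().apply(-Rm.T@t-arm.get_eef_pos()); Rct=Rm@Tw.as_matrix()
Rn=Rct@R.from_rotvec(ori(0)).as_matrix().T; tn=-Rn@(np.array([450,-285,300])+R.from_rotvec(ori(0)).apply(o))
C=(f,cx,cy,Rn,tn,None); im=cv2.imread("pics/w_box.png"); g=cv2.GaussianBlur(cv2.cvtColor(im,6),(0,0),1).astype(float); P=[];big=[]
for u,v in((236,163),(320,165),(237,274),(312,275)):
    w=255-g[v-10:v+11,u-10:u+11]; yy,xx=np.mgrid[-10:11,-10:11]
    w=w*(np.hypot(xx,yy)<7); i=np.unravel_index(np.argmax(w*(np.hypot(xx,yy)<4.5)),w.shape)
    k=np.hypot(xx-xx[i],yy-yy[i])<3; q=np.clip(w-np.median(w[k]),0,None)*k
    uv=np.array([u+(q*xx).sum()/q.sum(),v+(q*yy).sum()/q.sum()]); print(uv); P.append(onz("wrist",uv,60,C)[:2])
    c=cv2.resize(im[v-14:v+15,u-14:u+15],(200,200),interpolation=cv2.INTER_CUBIC); cv2.circle(c,tuple(int(x) for x in (uv-[u-14,v-14]+.5)*200/29),3,(0,0,255),-1); big.append(c)
cv2.imwrite("pics/thr.png",np.vstack([np.hstack(big[:2]),np.hstack(big[2:])]))
print(fit(P))
E
python3 b.py
```

```text
[235.7 163.2]
[319.3 165.1]
[237.  273.9]
[312.6 275.5]
(array([ 447.8, -338.1]), np.float64(-0.023440324539443818), array([[-0.1,  0. ],
       [ 0.1, -0. ],
       [ 0.1, -0. ],
       [-0.1,  0. ]]))
```

View pics/thr.png

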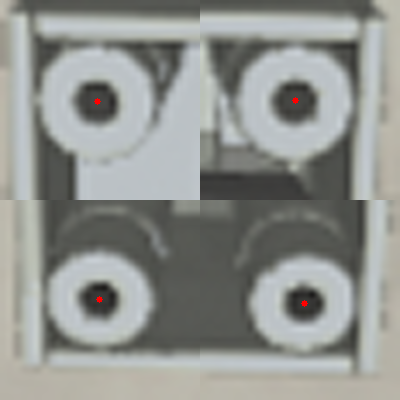

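```bash
cat > k.py <<'E'
from g import *
xy=c; o=ori(.085)
arm.goto((*xy,110),o); arm.line_to((*xy,42),feed=100); print(arm.get_ft_force())
arm.grasp(); arm.wait(.2); print(arm.get_gripper_width()*85,arm.get_grasp_force(),arm.get_ft_force())
arm.line_to((*xy,60),feed=60); print(arm.get_ft_force(),arm.get_wrist_torque(),arm.get_gripper_width()*85)
arm.line_to((*xy,300),feed=200); print(arm.get_ft_force(),arm.get_wrist_torque(),arm.get_eef_pos(),arm.get_clock())
save("wrist","w_held.png"); C=cam("wrist")
for r in pts("wrist","hole0",arm.get_eef_pos()[2]-42+2,C): print(*r)
E
python3 k.py
```

```text
[234.8 143.9] [  5   7  13  13 123]
[248.7 255.1] [ 8  8 10  9 73]
[318.4 138.8] [ 8 12 12 10 79]
[323.7 249.8] [ 3  9 12 10 88]
[448.5 254.1] 0.08061965645637524 [[-0.2 -1.5]
 [-0.4  0.2]
 [ 0.5  0.7]
 [ 0.   0.5]]
[ 0.1 -0.3 -0. ]
10.801209051320859 58.91688287258148 [-1.1 -0.3  4.9]
[-0.4 -0.1 -2.6] [0.  0.  0.1] 11.199112962708208
[-0.2  0.1 -1.1] [ 0.   0.1 -0. ] [447.9 253.9 299. ] 19.7417
[370.4 133.3] 0.72 [481.7 318.8]
[182.8 134.3] 0.67 [401.3 311.5]
```

View pics/w_held.png

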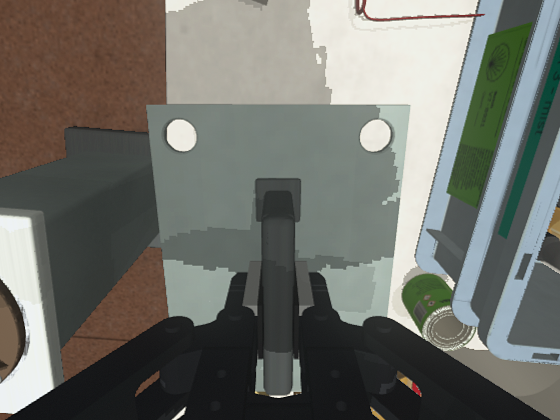

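The handle is gripped square. The +y holes are at ≈(181,135) and (376,135), symmetric about column 278. Box fit: centre (447.8, -338.1), yaw -0.023, residual 0.1 mm. Now I'll measure the plate in the hand.

```bash
cat > m.py <<'E'
from h import *
np.set_printoptions(precision=2,suppress=True)
C=cam("wrist"); e=np.array(arm.get_eef_pos()); T=R.from_rotvec(arm.get_orientation()); print(e,T.as_matrix()[:,2],arm.get_clock())
g=cv2.imread("pics/w_held.png",0); P=[]
for u,v in((181,135),(376,135)):
    w=g[v-24:v+25,u-24:u+25]; n,l,s,c=cv2.connectedComponentsWithStats((w>190).astype(np.uint8))
    i=l[24,24]; P.append(c[i]+[u-24,v-24]); print(P[-1],s[i])
for z in (36,38,40,42):
    q=[T.inv().apply(onz("wrist",p,e[2]-z,C)-e) for p in P]; print(z,q[0],q[1],np.linalg.norm(q[0]-q[1]))
E
python3 m.py
```

```text
[448.07 253.86 299.07] [-0. -0. -1.] 19.8417
[180.83 135.06] [ 10   9  29  31 732]
[374.64 135.18] [  8   9  30  31 743]
36 [ 61.55 -41.37  35.98] [61.57 39.94 35.87] 81.31269677237485
38 [ 61.32 -41.9   37.98] [61.33 40.47 37.87] 82.37187725237358
40 [ 61.08 -42.43  39.98] [61.1  41.01 39.87] 83.43105773237225
42 [ 60.85 -42.95  41.98] [60.86 41.54 41.87] 84.490238212371
```

Run:
```python
from h import *
np.set_printoptions(precision=2,suppress=True)
o=ori(-.0234); p=np.array([448.5,-337.1])
arm.goto((430,30,310),ori(0)); arm.goto((*p,230),o); arm.line_to((*p,122),feed=120); arm.wait(.5)
e=arm.get_eef_pos(); print(e,R.from_rotvec(arm.get_orientation()).as_matrix(),arm.get_ft_force(),arm.get_gripper_width()*85,arm.get_clock())
im=save("wrist","w_hov.png")
C=cam("wrist"); print(proj("wrist",(447.8+42-62*-.0234,-338.1+62-.98,60),C),proj("wrist",(447.8-42+1.45,-338.1+62+.98,60),C))
cv2.imwrite("pics/hv.png",cv2.resize(im[80:280,140:420],(800,571),interpolation=cv2.INTER_CUBIC)[...,::-1])
```

```text
[ 448.55 -337.08  122.07] [[ 0.02  1.    0.  ]
 [ 1.   -0.02 -0.  ]
 [-0.    0.   -1.  ]] [-0.23 -0.1  -1.72] 11.146237670120493 23.7917
[363.6  129.83] [191.66 129.73]
```

View pics/hv.png

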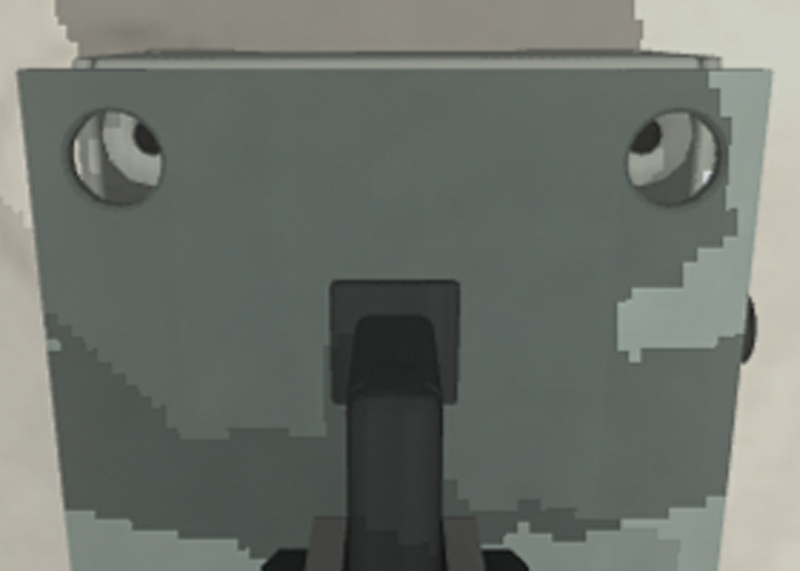

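The view shows the threads through the far holes at crop ≈(148,137) and (648,137), within 1 mm of prediction. They look off the hole centres only because of the oblique view. I'll nudge by that residual and go down to the 10 mm gap.

Run:
```python
from h import *
np.set_printoptions(precision=2,suppress=True)
p=np.array([448.9,-336.5]); arm.line_to((*p,112.6),feed=20); arm.wait(.8)
print(arm.get_eef_pos(),arm.get_ft_force(),abs(np.array(arm.get_qd())).max(),arm.get_clock())
w=save("wrist","w_fin.png"); s=save("side","side2.png"); 
C=cam("wrist"); c,sn=np.cos(-.0234),np.sin(-.0234)
v=w.copy()
for q in PAT[:2]:
    for cen,z,r,col in(((447.8,-338.1),60,3,(255,0,0)),((447.8,-338.1),70,7,(0,255,0)),((447.8,-338.1),74,7,(0,0,255))):
        a=np.linspace(0,2*np.pi,40); pt=np.array(cen)+np.array([[c,-sn],[sn,c]])@q
        L=np.array([proj("wrist",(pt[0]+r*np.cos(t),pt[1]+r*np.sin(t),z),C) for t in a])
        L=np.round((L-[140,80]+.5)*20/7*16).astype(int)
        if z==60 and r==3 and q is PAT[0]: pass
        v2=globals().setdefault("V",cv2.resize(w[80:280,140:420],(800,571),interpolation=cv2.INTER_CUBIC)); cv2.polylines(v2,[L.astype(np.int32)],True,col,1,cv2.LINE_AA,4)
t=np.vstack([np.hstack([V[60:260,40:240],V[60:260,580:780]]),cv2.resize(s[210:330,220:380],(400,300))])
cv2.imwrite("pics/fin.png",t[...,::-1])
```

```text
[ 448.94 -336.51  112.6 ] [-0.06 -0.53 -1.46] 0.0018628821860261569 25.2667
```

View pics/fin.png

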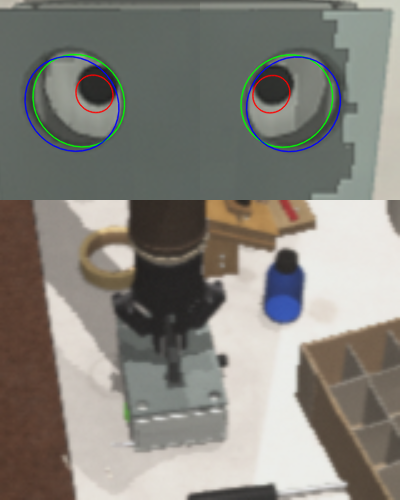

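The thread mouths sit inside both visible holes, with about 0.8 mm left to correct in y. The side view shows the plate level over the box with a clear gap. I'll make that last nudge and hand in.

Run:
```python
from h import *
arm.line_to((448.9,-335.8,112.6),feed=5); arm.wait(1)
print(arm.get_eef_pos(),arm.get_ft_force(),arm.get_gripper_width()*85,arm.get_clock()); print(arm.hand_in())
```

```text
[ 448.89010887 -335.81325802  112.59922074] [-0.25502824  0.06965218 -1.5492239 ] 10.759587835803059 26.6583
the job is handed in; nothing more can be done
None
```

I stood the bottle upright on the table, clear of the box, and handed the job in at 26.7 s still holding the cover about 10 mm above the box; the two holes I could see were lined up over their threads, but the other two were out of view, so their alignment and the exact gap are inferred from the measured poses.

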